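# Change over the culture-dish trays

### The arm

A 6-joint arm with a two-finger parallel gripper is mounted at the origin on the work surface. World frame = base frame: x ahead of the robot, y to its left, z up, the work surface at z = 0. Lengths are in mm, angles in degrees, forces in N, time in s.
With the tool pointing down it reaches from about 325 to 775 mm from the base axis. Payload 5.5 kg.
Tool frame: the origin (TCP) lies where the fingers leave the gripper's body, on its centre line; the fingertips stand ahead of it and the grasp point (between the pads) lies 61 mm ahead of it (robot.tip_reach is the z of the fingertips in the tool frame, in mm); z points along the fingers, y is the line along which they close (so a half turn about z gives the same grasp; the last joint's range is limited). The gripper opens to 88 mm and grips with 3 to 60 N. Pads are 20 mm wide; open, the fingers measure 115 mm over their backs; the gripper's body (75 mm by 178 mm) begins 61 mm behind the grasp point.
Start: joints at [63.902, 5.22, 70.514, -0, 104.267, -3.249], TCP at [232.994, 552.93, 302.631] pointing down, gripper open.
Joint ranges: [-164.24, 164.24], [-49.07, 125.15], [9.68, 141.18], [-86.29, 266.29], [3.28, 154.24], [-151.56, 151.56]. Speed limits (degrees/s): [147.25, 147.25, 172.46, 180, 180, 180].

### API

Orientations are given as [roll, pitch, yaw] about the fixed x, y, z axes, in that order (R = Rz(yaw) Ry(pitch) Rx(roll)).
In Python, from bench import robot gives the robot as it stands.
- The arm moves only by the tool carry_out, never from a script. Its argument "plan" is a list of rows, each a list of 5 numbers: the closure, from -1 (fully open) to 1 (shut), then the shift along the tool's x, y, z in mm, then the turn about the tool's z in rad. In form: [[hand, dx, dy, dz, turn], ...]. A call has 1 to 20 rows; each row shifts and turns the commanded pose from where the row before left it, along the tool's axes as they then stand; what a row does not reach is not made up. A row lasts 1/10 s, in which the tool goes at most 50 mm and 8.59 degrees, less where a joint would pass 70% of its speed; a pose out of reach is approached as far as the arm can. A call is refused whole if a number of a shift passes 50 or a number of a turn 0.15, either way. A call with a gripper value outside its range is refused whole. The fingers move at their own pace and stop on an object; "force" is the grip in N (left out, the last holds). Time passes only in rows, so rows that do not move let the fingers close. It gives the time, the measured TCP pose, the force and the opening at its end, in the units of the state.
- robot.sense(): the state, without advancing time (a new reading comes with each control period).
- robot.capture(name): name is "scene" or "top"; returns a dict with "frame" (400x640x3 uint8, red, green, blue), "z_map" (400x640 float32, mm along the optical axis (not along the pixel's ray), 0 where there is no reading), "fovy" (degrees; the focal length in pixels is half the picture's height over the tangent of half this angle, whatever the lens; pixels are square), "cx", "cy" (the principal point, pixels), "R" (3x3) and "t" (3): a world point X has camera coordinates R X + t. Camera axes: x right, y down, z forward; pixel columns grow to the right and rows downward; lengths in mm; the calibration is good to about 2 mm. A picture is of the moment at which its call begins.
- robot.sign_off(): hands the job in, once; it reports no verdict.
The state is a dict: "t": time; "qpos": joint angles; "joint_velocities": joint speeds; "joint_torque": joint torques, N m; "tcp_pos": TCP position; "ee_rot": TCP orientation; "force": force on the tool from outside, world axes, zero at the start; "wrist_torque": the same for the moment, N m; "finger_gap": finger opening in mm.
Only numpy, scipy, OpenCV 4.12 (cv2) and the standard library are available. Lean on these libraries where they do the work, as an engineer would, in place of code of your own. Each camera call takes 0.05 s, during which the arm holds its last target. There are 200 camera calls.

### The job

First push the empty tray with the orange lip fully home into its rack. Then hook a fingertip behind the green lip and draw the tray with the culture dishes all the way out to its stop. Do not pinch the green lip between the fingers, keep both dishes lying flat in their tray, and leave the bottle, jar and beaker alone.

Things in the scene. Friction and masses are not known exactly. Their poses are not given: they have to be found in the camera images.
- green_rack: Fixed low bench-top rack of white plastic with a clear flat cover, 150 deep (x) x 120 wide (y) x 52 mm high, open at its front, holding the green-lipped tray with the two culture dishes. Origin: centre of its underside, on the bench. Its front faces its own -x (towards the robot, turned up to 0.15 rad); the tray slides out along the rack's own -x. Front face 75 mm from the origin.
- orange_rack: Fixed low bench-top rack of white plastic with a clear flat cover, 150 deep (x) x 120 wide (y) x 52 mm high, open at its front, holding the empty orange-lipped tray. Origin: centre of its underside, on the bench. Its front faces its own -x (towards the robot, turned up to 0.15 rad); the tray slides out along the rack's own -x. Front face 75 mm from the origin.
- green_tray (a joint): How far the green-lipped tray is drawn out, m: 0 fully home, 0.110 at the outer stop. Starts shut or nearly (up to 0.006). The rules call the rear layer of the green lip green_tray_c5, its front layer green_tray_c6. Needs about 2 N to move plus 8 N per m/s, and stays where it is left.
- orange_tray (a joint): How far the orange-lipped tray is drawn out, m: 0 fully home, 0.110 at the outer stop. Starts 0.05 to 0.09 out. Needs about 2 N to move plus 8 N per m/s, and stays where it is left.
- green_lip (a point): Middle of the top edge of the upright green lip at its tray's front end: 98 wide (y) x 10 thick (x, point at mid-thickness) x 42 mm tall, top 48 mm above the bench. Moves with the tray; axes as the rack's. Behind it (+x): a finger well 50 mm long, open at the sides, floor 12 mm above the bench, then the 12 mm high compartment wall, flush with the rack's front when shut.
- orange_lip (a point): Middle of the top edge of the upright orange lip at its tray's front end: 98 wide (y) x 10 thick (x, point at mid-thickness) x 42 mm tall, top 48 mm above the bench. Moves with the tray; axes as the rack's. Behind it (+x): a finger well 50 mm long, open at the sides, floor 12 mm above the bench, then the 12 mm high compartment wall, flush with the rack's front when shut.
- green_tray_in (a point): Centre of the floor of the dish compartment of the green-lipped tray, 12 mm above the bench; the compartment is 134 (x) x 92 mm (y) inside with walls 12 mm high. Moves with the tray.
- dish_front: Loose closed round clear culture dish, yellow inside, 55 mm diameter, 14 mm high, about 30 g, lying in the green-lipped tray nearer its lip. Origin: centre of its underside.
- dish_back: Like dish_front, white inside, lying deeper in the same tray.
- bottle: Loose white bottle with a green cap, 44 mm diameter, 85 mm high, standing left of the racks. Origin: centre of its underside. Leave alone.
- jar: Loose red jar with a black lid, 64 mm diameter, 90 mm high, standing right of the racks. Origin: centre of its underside. Leave alone.
- beaker: Loose glass beaker, 60 mm diameter, 70 mm high, standing right of the racks, nearer the robot. Origin: centre of its underside. Leave alone.

How it is judged (in metres and radians):
On the way, in this order (a step that is already met when the one before it is completed fails the run):
1. the orange-lipped tray is fully home while the green-lipped one is still in (value of joint orange_tray below 0.006 m and value of joint green_tray below 0.02 m), for 0.1 s.
2. the green-lipped tray is being drawn by fingers behind its lip (value of joint green_tray between 0.025 and 0.095 m and contact force between the fingers and green_tray_c5 above 0.3 N).
3. the green-lipped tray is out to its stop (value of joint green_tray above 0.102 m), for 0.2 s.
At the end, for the whole second after the job is handed in: The green-lipped tray is drawn out at least 102 of its 110 mm and at rest, the orange-lipped tray is home within 6 mm, and both dishes lie flat (within 0.1 rad), at rest, on the floor of the green-lipped tray's compartment (value of joint green_tray above 0.102 m and value of joint orange_tray below 0.006 m and velocity of joint green_tray between -0.01 and 0.01 m/s and z of dish_front in the frame of green_tray_in between -0.004 and 0.005 m and horizontal distance between each of dish_front, dish_back and green_tray_in below 0.06 m and angle between each of dish_front, dish_back's own z axis and vertical below 0.1 rad and linear speed of each of dish_front, dish_back below 0.02 m/s and z of dish_back in the frame of green_tray_in between -0.004 and 0.005 m); the robot touches nothing.
It fails at once if the green lip is pinched (fingers press its front and its back at once) (contact force between the fingers and green_tray_c5 above 1 N and contact force between the fingers and green_tray_c6 above 1 N).
It fails at once if a dish is lifted more than 15 mm or tipped by more than 0.35 rad (height (world z) of any of dish_front, dish_back above 0.027 m or angle between any of dish_front, dish_back's own z axis and vertical above 0.35 rad).
It fails at once if the bottle, jar or beaker is moved by more than 20 mm or tipped (distance of any of bottle, jar, beaker from where it was at the start of the episode above 0.02 m or angle between any of bottle, jar, beaker's own z axis and vertical above 0.3 rad).
It also fails if it takes over 51 s, if anything falls off the work surface, if the arm or the gripper's body presses on something with over 40 N, if the wrist force passes 120 N, or if a joint passes its speed limit or range.

## Working session

There is one attempt and no reset: what is moved stays moved. The work goes in short steps, Python scripts to look and compute and a tool call to move; the robot and the scene stay as the last step left them, time stands still between calls to the robot, and variables do not carry over. Pictures are saved under pics/ and viewed, on a budget of 10 in all, crops included, one or two more only if the job needs it, and the job is handed in when it is done.

Besides the shell and the picture viewer there is one more tool, called after "Emit:" by a JSON object that holds its "fn" and its "kwargs". carry_out: Moves the arm, as the interface text tells. Its arguments: {"type":"object","properties":{"plan":{"type":"array"},"force":{"type":"number"}},"required":["plan"]}

```bash
mkdir -p pics; cat > h.py <<'E'
import numpy as np, cv2
from bench import robot
def cap(n):
    c=robot.capture(n); f=200/np.tan(np.radians(c['fovy'])/2)
    v,u=np.mgrid[0:400,0:640]; z=c['z_map']
    P=np.stack([(u-c['cx'])/f*z,(v-c['cy'])/f*z,z],-1)
    W=(P-np.array(c['t']))@np.array(c['R']); W[z==0]=np.nan
    return c['frame'],W,c
E
python3 - <<'E'
from h import *
a,W,c=cap('top'); b,W2,c2=cap('scene')
cv2.imwrite('pics/a.png',cv2.cvtColor(np.vstack([a,b])[:, :],cv2.COLOR_RGB2BGR)[:, :] if 0 else cv2.resize(cv2.cvtColor(np.vstack([a,b]),cv2.COLOR_RGB2BGR),(480,600)))
cv2.imwrite('pics/top.png',cv2.cvtColor(a,cv2.COLOR_RGB2BGR))
print(robot.sense(),robot.tip_reach)
for n,w,f in(('top',W,a),('scene',W2,b)):
  hsv=cv2.cvtColor(f,cv2.COLOR_RGB2HSV)
  for nm,lo,hi in(('orange',8,22),('green',40,85)):
    m=(hsv[...,0]>=lo)&(hsv[...,0]<=hi)&(hsv[...,1]>120)&(hsv[...,2]>70)
    k,l,s,ce=cv2.connectedComponentsWithStats(m.astype('u1'.replace('u1','uint8')))
    for i in range(1,k):
      if s[i,4]>40:
        p=w[(l==i)]; p=p[~np.isnan(p[:,0])]
        print(n,nm,s[i],np.percentile(p,[2,50,98],axis=0).round(0).tolist())
E
```

```text
{'t': 0.1, 'qpos': array([ 6.39005787e+01,  5.25868092e+00,  7.05738470e+01, -1.13769878e-03,
        1.04267075e+02, -3.24812727e+00]), 'joint_velocities': array([-0.0623709 , -0.07665322, -0.10245691, -0.0344485 , -0.00303482,
        0.00414052]), 'joint_torque': array([ 2.97986197e-03, -4.47855341e+01, -4.07570314e+01,  7.00921915e-02,
        2.84355227e-02, -7.51865173e-05]), 'tcp_pos': array([232.95070127, 552.79692409, 301.63218935]), 'ee_rot': array([-1.79900495e+02, -4.54218807e-03,  1.57148423e+02]), 'force': array([0.10506883, 0.98280603, 0.07583874]), 'wrist_torque': array([ 0.04207189, -0.02316085, -0.03891128]), 'finger_gap': 87.89430689423905} 80.0
top orange [339 216  42   8  98] [[541.0, -169.0, -4.0], [545.0, -112.0, 30.0], [554.0, -64.0, 51.0]]
top green [225 206  42   6 230] [[569.0, 119.0, 16.0], [573.0, 163.0, 47.0], [579.0, 214.0, 53.0]]
top green [151 228  11   9  72] [[501.0, 361.0, 75.0], [511.0, 368.0, 85.0], [520.0, 380.0, 90.0]]
scene orange [    0     0   291   313 36134] [[-653.0, -1447.0, -636.0], [544.0, -1300.0, -186.0], [1000.0, -665.0, 128.0]]
sce
[... 494 characters left out ...]
 609.0, -355.0], [-1023.0, 648.0, -309.0], [-1006.0, 690.0, -217.0]]
scene orange [575 111  44  25 210] [[-1036.0, 486.0, -448.0], [-1018.0, 546.0, -420.0], [264.0, 628.0, 337.0]]
scene orange [616 122  14   8  49] [[176.0, 578.0, 299.0], [235.0, 592.0, 334.0], [244.0, 608.0, 339.0]]
scene orange [584 125  18  10  58] [[-1034.0, 483.0, -471.0], [-1020.0, 516.0, -458.0], [265.0, 560.0, 316.0]]
scene orange [295 167  28  26 305] [[499.0, -184.0, -1.0], [555.0, -112.0, 33.0], [561.0, -64.0, 51.0]]
scene green [369 210  33  27 402] [[527.0, 117.0, 0.0], [580.0, 169.0, 37.0], [585.0, 216.0, 52.0]]
scene green [462 224  10  10  72] [[420.0, 346.0, -1.0], [517.0, 370.0, 84.0], [526.0, 380.0, 89.0]]
```

View pics/a.png

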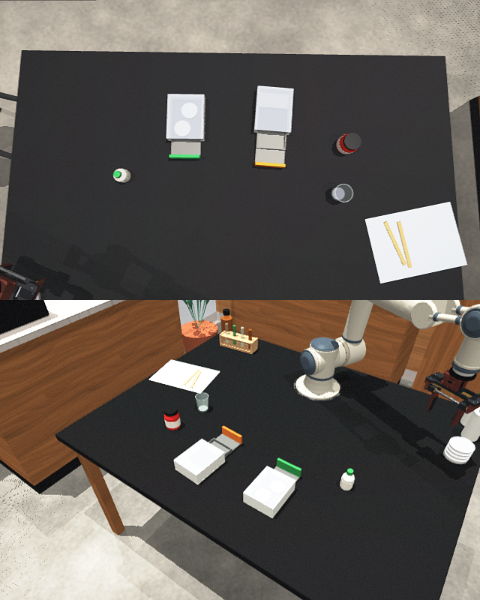

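View pics/top.png

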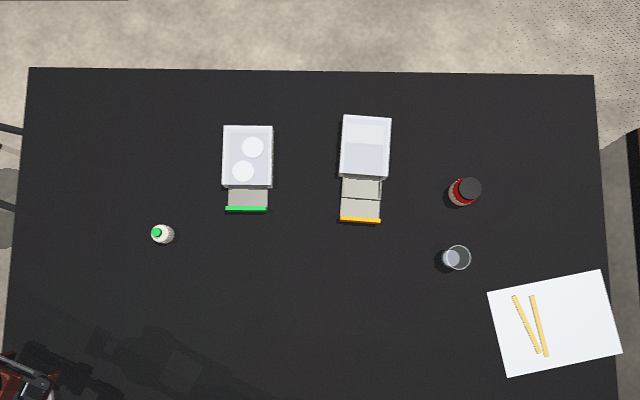

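The top view shows the green lip at pixels (246,209), with its rack at (247,157). The orange lip is at (360,219) and its rack at (365,147). The bottle is at (162,234), the beaker at (457,257) and the jar at (465,191). Next I'll fit the geometry.

```bash
python3 - <<'E'
from h import *
for n in('top','scene'):
  f,w,c=cap(n); hsv=cv2.cvtColor(f,cv2.COLOR_RGB2HSV)
  for nm,lo,hi,y0,y1 in(('orange',8,22,-190,-40),('green',40,85,90,250)):
    m=(hsv[...,0]>=lo)&(hsv[...,0]<=hi)&(hsv[...,1]>100)&(w[...,2]>42)&(w[...,2]<56)&(w[...,0]>450)&(w[...,0]<650)&(w[...,1]>y0)&(w[...,1]<y1)
    p=w[m]; r=cv2.minAreaRect(p[:,:2].astype(np.float32)); q=np.polyfit(p[:,1],p[:,0],1)
    print(n,nm,'lip',len(p),r,'yaw',np.degrees(np.arctan(-q[0])).round(1),'zmed',np.median(p[:,2]))
    m=(w[...,2]>44)&(w[...,2]<60)&(w[...,0]>p[:,0].max()+25)&(w[...,0]<850)&(w[...,1]>y0-20)&(w[...,1]<y1+20)
    p=w[m]; print('  rack',len(p),cv2.minAreaRect(p[:,:2].astype(np.float32)),np.median(p[:,2]))
E
```

```text
top orange lip 31 ((549.0313720703125, -112.30361938476562), (95.97443389892578, 10.517972946166992), 85.81134796142578) yaw -4.9 zmed 47.38309864323898
  rack 2830 ((734.412841796875, -126.20339965820312), (120.27442169189453, 153.00244140625), 85.93677520751953) 52.053585271468194
top green lip 186 ((573.7636108398438, 167.4384765625), (97.1992416381836, 10.379170417785645), 89.73707580566406) yaw -0.2 zmed 47.89017090092838
  rack 2905 ((706.2330322265625, 167.591552734375), (120.3885269165039, 151.167724609375), 89.98057556152344) 52.23415987903039
scene orange lip 99 ((552.2366333007812, -112.74298095703125), (99.61719512939453, 17.60332489013672), 86.79443359375) yaw -4.5 zmed 47.87787268892931
  rack 1781 ((737.20849609375, -125.90117645263672), (124.52671813964844, 154.48825073242188), 86.3300552368164) 52.74695477823542
scene green lip 158 ((577.3187255859375, 166.6757049560547), (99.38581085205078, 15.723206520080566), 89.37781524658203) yaw -0.1 zmed 48.16744272381845
  rack 2253 ((709.513427734375, 167.12728881835938), (121.75334930419922, 154.8045196533203), 89.56851196289062) 52.93479169622892
```

Emit:
{"fn": "carry_out", "kwargs": {"plan": [[1, 0, 0, 0, -0.109], [1, 0, 0, 0, -0.109], [1, 0, 0, 0, -0.109], [1, -19, -37.7, 0, 0], [1, -19, -37.7, 0, 0], [1, -19, -37.7, 0, 0], [1, -19, -37.7, 0, 0], [1, -19, -37.7, 0, 0], [1, -19, -37.7, 0, 0], [1, -19, -37.7, 0, 0], [1, -19, -37.7, 0, 0], [1, -19, -37.7, 0, 0], [1, -19, -37.7, 0, 0], [1, -19, -37.7, 0, 0], [1, -19, -37.7, 0, 0], [1, -19, -37.7, 0, 0], [1, -19, -37.7, 0, 0], [1, -19, -37.7, 0, 0], [1, -19, -37.7, 0, 0], [1, -19, -37.7, 0, 0]], "force": 10}}

```text
t: 2.2
tcp_pos: [509.5, -111.3, 302.5]
ee_rot: [180.0, 0.0, 175.9]
force: [0.3, -0.1, 0.0]
finger_gap: 0.4
```

Emit:
{"fn": "carry_out", "kwargs": {"plan": [[1, 0, 0, 40, 0], [1, 0, 0, 40, 0], [1, 0, 0, 40, 0], [1, 0, 0, 40, 0], [1, 0, 0, 30, 0], [1, 0, 0, 10, 0], [1, 0, 0, 0, 0]]}}

```text
t: 2.9
tcp_pos: [508.4, -109.3, 101.2]
ee_rot: [180.0, -0.2, 175.9]
force: [-0.2, 0.4, -1.0]
finger_gap: 0.5
```

```bash
python3 - <<'E'
from h import *
f,w,c=cap('top'); g,_,_=cap('scene')
cv2.imwrite('pics/b.png',cv2.cvtColor(np.hstack([cv2.resize(f[100:260,180:500],(480,240))[:,:],cv2.resize(g[130:290,230:440],(315,240))]),cv2.COLOR_RGB2BGR))
E
```

```text
(no output)
```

View pics/b.png

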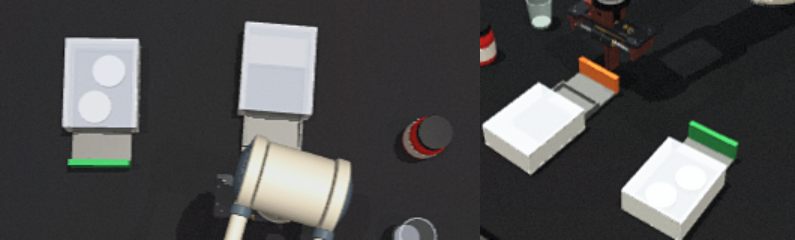

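In the scene view the closed fingers stand just in front of the middle of the orange lip, at crop pixel (612,65), and are clear of everything else. I'll push now.

Emit:
{"fn": "carry_out", "kwargs": {"plan": [[1, -6, 0, 0, 0], [1, -6, 0, 0, 0], [1, -6, 0, 0, 0], [1, -6, 0, 0, 0], [1, -6, 0, 0, 0], [1, -6, 0, 0, 0], [1, -6, 0, 0, 0], [1, -6, 0, 0, 0], [1, -6, 0, 0, 0], [1, -6, 0, 0, 0], [1, -6, 0, 0, 0], [1, -6, 0, 0, 0], [1, -4, 0, 0, 0], [1, 0, 0, 0, 0]]}}

```text
t: 4.4
tcp_pos: [585.7, -114.9, 102.5]
ee_rot: [180.0, 0.0, 175.9]
force: [-0.1, -0.3, -0.4]
finger_gap: 0.5
```

Emit:
{"fn": "carry_out", "kwargs": {"plan": [[1, -2, 0, 0, 0], [1, -2, 0, 0, 0], [1, -2, 0, 0, 0]]}}

```text
t: 4.7
tcp_pos: [589.6, -115.2, 102.5]
ee_rot: [180.0, -0.3, 175.9]
force: [-14.9, 1.5, 6.5]
finger_gap: 0.1
```

```bash
cat > lip.py <<'E'
from h import *
for n in('top','scene'):
  f,w,c=cap(n); hsv=cv2.cvtColor(f,cv2.COLOR_RGB2HSV)
  for nm,lo,hi,y0,y1,o,a in(('orange',8,22,-190,-40,(736,-126),4.1),('green',40,85,90,250,(707.8,167.3),.1)):
    a=np.radians(a)
    m=(hsv[...,0]>=lo)&(hsv[...,0]<=hi)&(hsv[...,1]>100)&(w[...,2]>44)&(w[...,2]<53)&(w[...,0]>400)&(w[...,0]<650)&(w[...,1]>y0)&(w[...,1]<y1)
    d=(w[m][:,:2]-o)@[np.cos(a),-np.sin(a)]
    if len(d): print(n,nm,len(d),'joint ~',(-130-np.percentile(d,[2,50,98])).round(1))
s=robot.sense(); print(s['tcp_pos'],s['force'])
E
python3 lip.py
```

```text
top green 166 joint ~ [ 8.9  4.1 -0.7]
scene orange 106 joint ~ [ 5.7 -2.1 -8.1]
scene green 139 joint ~ [ 7.5 -0.5 -5.9]
[ 589.57518476 -115.18179018  102.50170644] [-9.74614143  1.93753562  4.71450439]
```

Emit:
{"fn": "carry_out", "kwargs": {"plan": [[1, 0, 0, 0, 0], [1, 10, 0, 0, 0], [1, 20, 0, 0, 0], [1, 5, 0, -40, 0], [1, 0, 0, -50, 0], [1, 0, 0, -50, -0.07], [1, -6.4, 35, 0, 0], [1, -6.4, 35, 0, 0], [1, -6.4, 35, 0, 0], [1, -6.4, 35, 0, 0], [1, -6.4, 35, 0, 0], [1, -6.4, 35, 0, 0], [1, -6.4, 35, 0, 0], [1, -6.4, 35, 0, 0], [1, 0, 0, 0, 0]]}}

```text
t: 6.3
tcp_pos: [607.6, 171.0, 242.2]
ee_rot: [179.9, 0.0, -179.8]
force: [0.3, -0.9, -0.7]
finger_gap: 0.7
```

```bash
python3 lip.py
```

```text
top orange 154 joint ~ [ 6.8  1.7 -3. ]
top green 109 joint ~ [ 8.8  4.2 -1.1]
scene orange 111 joint ~ [ 4.9 -2.2 -8.6]
scene green 139 joint ~ [ 6.9 -0.3 -6.7]
[607.62521342 167.6145555  242.45203541] [-0.47274388  0.49016423  0.43616169]
```

Orange reads about 0 (average of the two cameras) and green about 2 mm. I'll lower the fingers into the well.

Emit:
{"fn": "carry_out", "kwargs": {"plan": [[1, 0, 0, 35, 0], [1, 0, 0, 35, 0], [1, 0, 0, 30, 0], [1, 0, 0, 20, 0], [1, 0, 0, 12, 0], [1, 0, 0, 8, 0], [1, 0, 0, 0, 0]]}}

```text
t: 7.1
tcp_pos: [607.6, 166.4, 102.2]
ee_rot: [-180.0, -0.0, 179.9]
force: [-0.2, -0.6, 0.2]
finger_gap: 0.7
```

```bash
python3 - <<'E'
from h import *
f,w,c=cap('top'); g,_,_=cap('scene')
cv2.imwrite('pics/c.png',cv2.cvtColor(np.hstack([cv2.resize(f[100:260,180:500],(480,240))[:,:],cv2.resize(g[130:290,230:440],(315,240))]),cv2.COLOR_RGB2BGR))
E
```

```text
(no output)
```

View pics/c.png

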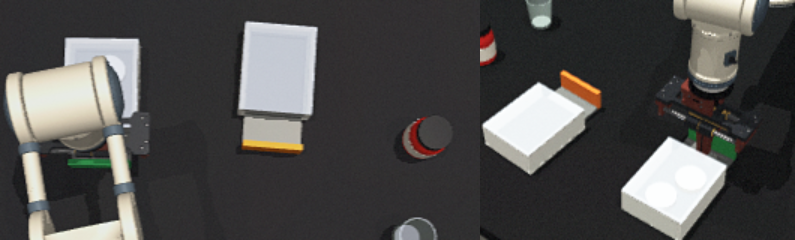

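The fingertips are in the well behind the green lip, at crop pixel (712,145), and the orange tray is shut. I'll draw gently.

Emit:
{"fn": "carry_out", "kwargs": {"plan": [[1, 3, 0, 0, 0], [1, 3, 0, 0, 0], [1, 3, 0, 0, 0], [1, 3, 0, 0, 0], [1, 3, 0, 0, 0], [1, 3, 0, 0, 0], [1, 3, 0, 0, 0], [1, 3, 0, 0, 0], [1, 3, 0, 0, 0], [1, 3, 0, 0, 0], [1, 3, 0, 0, 0], [1, 3, 0, 0, 0], [1, 3, 0, 0, 0], [1, 3, 0, 0, 0], [1, 3, 0, 0, 0], [1, 3, 0, 0, 0], [1, 3, 0, 0, 0], [1, 3, 0, 0, 0], [1, 3, 0, 0, 0], [1, 3, 0, 0, 0]]}}

```text
t: 9.2
tcp_pos: [547.5, 167.2, 102.7]
ee_rot: [180.0, 0.0, 179.9]
force: [1.9, 0.4, 0.6]
finger_gap: 0.7
```

```bash
python3 lip.py
```

```text
top orange 156 joint ~ [ 6.9  1.7 -3.3]
scene orange 103 joint ~ [ 5.1 -2.7 -8. ]
scene green 91 joint ~ [51.6 43.7 37.3]
[547.19334918 167.08527446 102.57886009] [-0.51195461 -0.15737132  0.65203667]
```

Emit:
{"fn": "carry_out", "kwargs": {"plan": [[1, 3, 0, 0, 0], [1, 3, 0, 0, 0], [1, 3, 0, 0, 0], [1, 3, 0, 0, 0], [1, 3, 0, 0, 0], [1, 3, 0, 0, 0], [1, 3, 0, 0, 0], [1, 3, 0, 0, 0], [1, 3, 0, 0, 0], [1, 3, 0, 0, 0], [1, 3, 0, 0, 0], [1, 3, 0, 0, 0], [1, 3, 0, 0, 0], [1, 3, 0, 0, 0], [1, 3, 0, 0, 0], [1, 3, 0, 0, 0], [1, 3, 0, 0, 0], [1, 3, 0, 0, 0], [1, 2, 0, 0, 0], [1, 0, 0, 0, 0]]}}

```text
t: 11.3
tcp_pos: [491.3, 167.4, 102.7]
ee_rot: [180.0, -0.0, 179.9]
force: [0.2, -0.1, 0.4]
finger_gap: 0.3
```

Emit:
{"fn": "carry_out", "kwargs": {"plan": [[1, 2, 0, 0, 0], [1, 2, 0, 0, 0], [1, 2, 0, 0, 0]]}}

```text
t: 11.6
tcp_pos: [485.7, 167.5, 102.7]
ee_rot: [180.0, 0.0, 179.9]
force: [2.6, 0.5, -0.8]
finger_gap: 0.8
```

```bash
python3 lip.py
```

```text
top orange 151 joint ~ [ 7.2  1.6 -2.9]
scene orange 106 joint ~ [ 5.3 -3.  -7.3]
scene green 88 joint ~ [112.7 104.8  98.6]
[485.47719622 167.42946802 102.71242402] [ 0.63451822 -0.39008781 -0.67822351]
```

Emit:
{"fn": "carry_out", "kwargs": {"plan": [[1, 1.5, 0, 0, 0], [1, 1.5, 0, 0, 0], [1, 0, 0, 0, 0]]}}

```text
t: 12.0
tcp_pos: [483.2, 167.4, 102.8]
ee_rot: [180.0, 0.1, 179.9]
force: [4.6, 1.4, -1.4]
finger_gap: 0.2
```

Emit:
{"fn": "carry_out", "kwargs": {"plan": [[1, 1, 0, 0, 0], [1, 1, 0, 0, 0], [1, 0, 0, 0, 0]]}}

```text
t: 12.3
tcp_pos: [482.8, 167.4, 102.9]
ee_rot: [180.0, 0.4, 179.9]
force: [13.8, 1.8, -7.6]
finger_gap: 0.4
```

At rest the force is now 13.8 N, so the tray is at its stop. I'll ease off the lip, lift straight out and check.

Emit:
{"fn": "carry_out", "kwargs": {"plan": [[1, 0, 0, 0, 0], [1, -4, 0, 0, 0], [1, -8, 0, 0, 0], [1, 0, 0, 0, 0], [1, 0, 0, -15, 0], [1, 0, 0, -30, 0], [1, 0, 0, -40, 0], [1, 0, 0, -40, 0], [1, 0, 0, -40, 0], [1, 35, 0, 0, 0], [1, 35, 0, 0, 0], [1, 35, 0, 0, 0], [1, 0, 0, 0, 0], [1, 0, 0, 0, 0], [1, 0, 0, 0, 0]]}}

```text
t: 13.8
tcp_pos: [388.3, 167.4, 268.2]
ee_rot: [180.0, 0.0, 179.9]
force: [-0.1, 0.2, 0.4]
finger_gap: 0.3
```

```bash
python3 lip.py; python3 - <<'E'
from h import *
f,w,c=cap('top'); g,_,_=cap('scene')
cv2.imwrite('pics/d.png',cv2.cvtColor(np.hstack([cv2.resize(f[100:260,180:500],(480,240))[:,:],cv2.resize(g[130:290,230:440],(315,240))]),cv2.COLOR_RGB2BGR))
E
```

```text
top orange 152 joint ~ [ 7.   1.7 -2.9]
top green 138 joint ~ [116.3 111.6 108.2]
scene orange 109 joint ~ [ 5.1 -2.4 -7.8]
scene green 123 joint ~ [114.7 107.3 101.5]
[388.42246011 167.36133352 267.61170494] [ 0.14005647 -0.67558014 -0.76254135]
```

View pics/d.png

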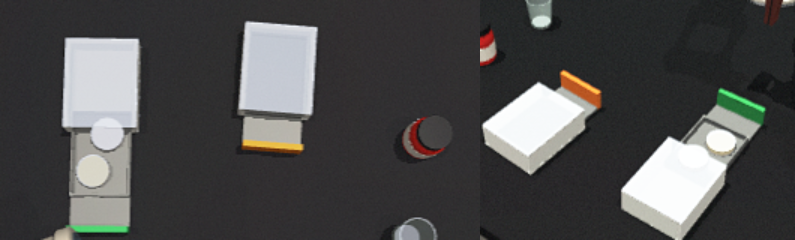

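The green tray is out to about 109.5 mm with its lip at crop pixel (100,229). Both dishes lie flat in the compartment, at (93,171) and (107,133). The orange tray is shut with its lip at (272,146). The arm is clear, so I'll hand in.

```bash
python3 -c "
from bench import robot
print(robot.sign_off())"
```

```text
the job is handed in; nothing more can be done
None
```

I pushed the orange tray home with the closed fingertips. Then I lowered the closed fingers behind the green lip, drew that tray out to its stop without pinching it, and lifted the arm clear. I handed in at about 14 s of the allowed 51; the hand-in gives no verdict.

Last checks:
- **Orange tray:** about 0 mm out (top camera +1.7, scene camera -2.4). The force rose to 15 N when it reached home.
- **Green tray:** about 109.5 mm out (top camera 111.6, scene camera 107.3). The force rose to 14 N at the stop.
- **Camera disagreement:** the two cameras differed by about 4 mm on each tray, and both readings stay within the limits.
- **Dishes and clearance:** both dishes look flat in the compartment; I judged this by eye, not by measurement. The jar and the visible part of the beaker look unmoved in the last picture. The bottle was outside that crop, but the arm only passed well above it.
- **Arm:** forces were near zero at the end, with the arm touching nothing. No check failed.

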